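# Load a sensor cartridge under the reader's clip and hold it pressed on its contact pins

### The arm

A 6-joint arm with a two-finger parallel gripper is mounted at the origin on a cart in front of the work surface, level with it; the furniture and walls round the work are solid. World frame = base frame: x ahead of the robot, y to its left, z up, the work surface at z = 0. Lengths are in m, angles in degrees, forces in N, time in s.
With the tool pointing down it reaches from about 0.375 to 0.9 m from the base axis. Payload 3.1 kg.
Tool frame: the origin (TCP) lies on the centre line of the jaws, within the pads' length; the fingertips stand 17 mm ahead of it and the grasp point (between the pads) lies 2 mm behind it; z points along the fingers, y is the line along which they close (so a half turn about z gives the same grasp; the last joint's range is limited). The gripper opens to 87 mm and grips with 3 to 60 N. Pads are 19 mm wide; open, the fingers measure 117 mm over their backs; the gripper's body (75 mm by 190 mm) begins 51 mm behind the grasp point.
Start: joints at [56.35, 30.224, 82.088, -0, 67.689, -10.227], TCP at [0.248, 0.573, 0.216] pointing down, gripper open.
Joint ranges: [-176.69, 176.69], [-43.24, 126.21], [12.49, 139.97], [-82, 262], [0, 151.66], [-163.58, 163.58]. Speed limits (degrees/s): [159.86, 159.86, 180, 180, 180, 180].

### API

Orientations are given as a 3x3 rotation matrix whose columns are the frame's x, y, z axes.
In Python, from rig import bot, imaging, finder gives the robot as it stands. The module is installed in compiled form; this text tells all that it offers.
- The arm moves only by the tool play_rows, never from a script. Its argument "motion" is a list that holds one entry, the list of rows, each a list of 6 numbers: the shift along the tool's x, y, z in m, then the turn, a rotation vector about the tool's x, y, z in degrees. In form: [[[dx, dy, dz, wx, wy, wz], ...]]. A call has 1 to 8 rows; each row is the pose to reach, as a shift and turn from the pose commanded when the call began, along the tool's axes at that moment; what a row does not reach only later rows make up. A row lasts 1/12 s, in which the tool goes at most 41.7 mm and 7.16 degrees, less where a joint would pass 70% of its speed; a pose out of reach is approached as far as the arm can. A call with a gripper value outside its range is refused whole. "fingers" is the finger opening in m, from 0 to 0.087, set as the call begins (left out, the last holds). The fingers move at their own pace and stop on an object; the grip force is fixed at half the most. Time passes only in rows, so rows that repeat a pose let the fingers close. It gives the time, the measured TCP pose, the force, the opening and the grip force at its end, in the units of the state.
- bot.read_state(): the state, without advancing time (a new reading comes with each control period).
- imaging.capture(name): name is "scene" or "top" or "wrist"; returns a dict with "frame" (384x512x3 uint8, red, green, blue), "camera_matrix" (3x3 intrinsics, pixels), "R" (3x3) and "t" (3): a world point X has camera coordinates R X + t. Camera axes: x right, y down, z forward; pixel columns grow to the right and rows downward; lengths in m; the calibration is good to about 2 mm. A picture is of the moment at which its call begins. There is no depth.
- bot.hand_in(): hands the job in; it is judged then, once.
Trained networks look in the newest picture that a camera, given by its name, has taken for a name from the list of things; names that differ only in an ending like _2 or _b are one class to them, and where a whole thing is asked for, a point or a joint stands for the part that bears it (a point fixed in the world has none). Each returns a list of dicts, best first, with "confidence" (0 to 1); they miss things now and then, are a little off and sometimes report something else, mostly with a low value. They report only what shows in the picture. A call takes as long as a camera call.
- finder.recognise(camera, name): "at" ([x, y, z] in m, in world coordinates, good to about 4 mm: the middle of the surface that is visible of it).
- finder.outline_of(camera, name): "pixels" (384x512 bool, what is visible of it).
The state is a dict: "time_s": time; "joint_positions": joint angles; "qvel": joint speeds; "tau": joint torques, N m; "position": TCP position; "tcp_rot": TCP orientation; "force": force on the tool from outside, world axes, zero at the start; "moment": the same for the moment, N m; "opening": opening from 0.0 (shut) to 1.0 (fully open); "grasp_force": force on a finger pad.
Only numpy, scipy, OpenCV 4.12 (cv2) and the standard library are available. Lean on these libraries where they do the work, as an engineer would, in place of code of your own. Each camera call takes 0.05 s, during which the arm holds its last target. There are 200 camera calls.

### The job

Load the fresh, blue-topped sensor cartridge from the steel tray into the bench reader: bring it down squarely between the reader's two guide rails with its leading edge just short of the steel hold-down clip, then slide that edge under the clip, without prising the clip up, until it is fully home against the stop. Press the cartridge down flat on the bed against the sprung contact pins, firmly but without crushing it, and finish while still holding it pressed down, because the reader is about to check its contacts. Leave the spent orange-topped cartridge, the timer and the marker pen alone.

Things in the scene. Friction and masses are not known exactly. Their poses are not given: they have to be found in the camera images.
- cartridge: Fresh cartridge, loose, about 0.1 kg: flat white plate 110 x 60 x 5 mm with a blue housing on top. Origin: centre of the plate's underside; x runs along the plate to its leading edge (rounded, brass-coloured band), y across, z up. Plate x -55..55, y -30..30, z 0..5 mm. It starts in the tray with its leading edge to the robot's right.
- cartridge_grip (a point): Middle of the blue housing, the part to grip: (-12, 0, 14) mm in the cartridge's frame. The housing is 32 mm wide (y -16..16), 56 mm long (x -40..16) and stands 18 mm above the plate (z 5..23); a dark chip window and, towards the tail, two black port caps 1.5 mm high are on it.
- cartridge_lead (a point): Middle of the fresh cartridge's leading edge, on the underside: (55, 0, 0) mm in its frame.
- cartridge_tail (a point): Middle of the fresh cartridge's tail edge, on the underside: (-55, 0, 0) mm in its frame.
- reader: Grey bench reader, 190 x 100 mm, fixed. Origin: centre of its underside on the bench; x is the way a cartridge slides in (away from the robot), y across, z up. Two black guide rails 64 mm apart inside stand 6 mm above the bed, x -58..42 mm, with flared ends from x -72. Case top in front of the bed 26 mm high. Home: cartridge flat on the bed, its axes along the reader's, its origin at x -8 mm.
- reader_bed (a point): Point on top of the reader's aluminium bed: (0, 0, 30) mm in the reader's frame. The bed is flat, x -66..50 mm. The end stop, 5 mm above the bed, has its face at x = 47 mm, under the clip; the leading edge meets it when home.
- clip (a joint): Angle of the hold-down clip, a sprung steel leaf 52 mm wide hinged across the reader at x 78, z 42 mm and lapped over the end stop. 0 = down against its own stop, the leaf level with its underside 7 mm above the bed (2 mm above a cartridge lying flat); grows as it is lifted (to 0.8 rad). About 3.5 N upward at the edge starts to lift it.
- clip_edge (a point): Middle of the leaf's edge, on its underside: reader x 34, z 37 mm when down. From here a lip turns up at 35 degrees towards the robot, to x 26 mm and 13 mm above the bed. The leaf laps 13 mm over a cartridge that is fully home.
- contact_pins (a joint): Travel of the twelve sprung brass contact pins, as one: 0 = up, 4 mm above the bed; 0.004 m = level with the bed. Field 21 x 30 mm centred at reader x -28 mm. They push up with 3 N at first and 7 N when fully down, so a cartridge that is let go rises off the bed.
- tray: Steel instrument tray, loose, 84 x 260 x 12 mm, on the bench in front of the reader. Origin: centre of its underside. Its inner floor is 3 mm up; the two cartridges lie on it end to end, middles about 122 mm apart along its y, in either order. A tall microscope stands behind its left end: come and go from high above or from the right.
- spent_cartridge: Spent cartridge: same shape and axes as the fresh one, but with an orange housing. To be left in the tray.
- bench_timer: White digital timer lying flat on the bench to the right of the reader, 66 x 66 x 18 mm. Origin: centre of its underside. To be left alone.
- marker_black: Marker pen, white with a black cap, lying on the bench, 135 mm long, 17 mm thick. Origin: centre of its underside. To be left alone.

How it is judged (in metres and radians):
On the way, in this order (a step that is already met when the one before it is completed fails the run):
1. the fresh cartridge is lifted clear of the tray (height (world z) of cartridge above 0.04 m and contact force between cartridge and tray below 0.1 N and contact force between any of the fingers, the arm and cartridge above 1 N), for 0.1 s.
2. it is down between the guide rails, square to the reader, its leading edge still short of the clip (y of cartridge_lead in the frame of reader between -0.004 and 0.004 m and y of cartridge_tail in the frame of reader between -0.004 and 0.004 m and x of cartridge_lead in the frame of reader between -0.03 and 0.033 m and z of cartridge in the frame of reader below 0.036 m and z of each of cartridge_lead, cartridge_tail in the frame of reader below 0.0395 m), for 0.1 s.
3. its leading edge is tucked at least 8 mm under the clip, and the clip is down (y of cartridge_lead in the frame of reader between -0.004 and 0.004 m and y of cartridge_tail in the frame of reader between -0.004 and 0.004 m and x of cartridge_lead in the frame of reader above 0.042 m and z of cartridge_lead in the frame of reader below 0.033 m and value of joint clip below 0.06 rad), for 0.2 s.
At the end, for the whole second after the job is handed in: Fresh cartridge home: lead edge within 4 mm of the stop, ends within 4 mm of the middle line and 1.5 mm of the bed, pins in over 3 mm, clip below 0.06 rad, robot still pressing (over 1 N). Spent cartridge and marker moved under 20 mm, timer under 15 mm (y of cartridge_lead in the frame of reader between -0.004 and 0.004 m and y of cartridge_tail in the frame of reader between -0.004 and 0.004 m and x of cartridge_lead in the frame of reader above 0.043 m and z of cartridge_lead in the frame of reader between 0.028 and 0.0315 m and z of cartridge_tail in the frame of reader between 0.028 and 0.0315 m and value of joint clip below 0.06 rad and value of joint contact_pins above 0.003 m and contact force between any of the fingers, the arm and cartridge above 1 N and distance of each of spent_cartridge, marker_black from where it was at the start of the episode below 0.02 m and distance of bench_timer from where it was at the start of the episode below 0.015 m); the arm keeps its last pose, push and grip.
It fails at once if the clip is prised up (more than 0.12 rad, about 5 mm at its edge) (value of joint clip above 0.12 rad).
It fails at once if the cartridge is crushed against the reader (more than 60 N) (contact force between cartridge and reader above 60 N).
It fails at once if the spent cartridge, the timer or the marker is disturbed (distance of any of spent_cartridge, marker_black from where it was at the start of the episode above 0.02 m or distance of bench_timer from where it was at the start of the episode above 0.015 m).
It also fails if it takes over 48 s, if anything falls off the work surface, if the arm or the gripper's body presses on something with over 40 N, if the wrist force passes 120 N, or if a joint passes its speed limit or range.

## Working session

There is one attempt and no reset: what is moved stays moved. The work goes in short steps, Python scripts to look and compute and a tool call to move; the robot and the scene stay as the last step left them, time stands still between calls to the robot, and variables do not carry over. Pictures are saved under pics/ and viewed, at most 10 in all, crops included, and the job is handed in when it is done.

Besides the shell and the picture viewer there is one more tool, called after "Emit:" in YAML: its name, and indented under it one key for each argument. play_rows: Moves the arm, as the interface text tells. Its arguments: {"type":"object","properties":{"motion":{"type":"array"},"fingers":{"type":"number"}},"required":["motion"]}

```bash
mkdir -p pics; python3 - <<'E'
from rig import bot, imaging, finder
import cv2, numpy as np
s=bot.read_state(); print(s['time_s'],s['position'],np.round(s['tcp_rot'],3).tolist(),s['force'],s['opening'])
ims=[]
for c in ['scene','top']:
    d=imaging.capture(c); cv2.imwrite(f'pics/{c}0.png',d['frame'][:,:,::-1])
    np.savez(f'pics/{c}0.npz',**d)
    C=-d['R'].T@d['t']; print(c,np.round(C,3),d['camera_matrix'][0,0])
    for n in ['cartridge','cartridge_grip','spent_cartridge','reader','reader_bed','clip','clip_edge','contact_pins','tray','bench_timer','marker_black']:
        try: print(c,n,[(np.round(r['at'],4).tolist(),round(r['confidence'],2)) for r in finder.recognise(c,n)[:2]])
        except Exception as e: print(n,e)
E
```

```text
0.0 [0.24799376 0.57287277 0.21458297] [[-0.918, 0.397, -0.001], [0.397, 0.918, -0.002], [0.0, -0.002, -1.0]] [-0.35715714 -0.04785396 -0.69755535] 0.9985937305212969
scene [ 0.111 -1.046  0.479] 435.360631283405
scene cartridge [([0.4091, -0.3554, 0.0084], 0.76)]
scene cartridge_grip [([0.4109, -0.3537, 0.0066], 0.61)]
scene spent_cartridge [([0.4134, -0.2341, 0.0078], 0.75), ([0.4207, -0.5728, 0.0117], 0.66)]
scene reader [([0.5763, -0.3685, 0.0273], 0.87)]
scene reader_bed [([0.5783, -0.3676, 0.0271], 0.75)]
scene clip [([0.6367, -0.3636, 0.0405], 0.7), ([0.4125, -0.3557, 0.009], 0.62)]
scene clip_edge [([0.64, -0.3675, 0.0401], 0.8), ([0.5775, -0.3669, 0.0278], 0.16)]
scene contact_pins [([0.4135, -0.3577, 0.0061], 0.35)]
scene tray [([0.4267, -0.3173, 0.0109], 0.58)]
scene bench_timer [([0.5054, -0.4543, 0.0164], 0.67)]
scene marker_black [([0.4149, -0.5738, 0.012], 0.69)]
top [ 0.475 -0.361  0.965] 426.1231174757896
top cartridge [([0.4176, -0.3382, 0.0128], 0.7), ([0.4206, -0.2175, 0.01], 0.66)]
top cartridge_grip [([0.4242, -0.3393, 0.0074], 0.23)]
top spent_cartridge [([0.4244, -0.2177, 0.0109], 0.61)]
top reader [([0.584, -0.3453, 0.0306], 0.6)]
top reader_bed [([0.5855, -0.3482, 0.0316], 0.57)]
top clip [([0.6358, -0.3674, 0.0404], 0.8)]
top clip_edge [([0.6382, -0.3649, 0.0391], 0.84)]
top contact_pins []
top tray [([0.4202, -0.2801, 0.0107], 0.75)]
top bench_timer [([0.508, -0.4445, 0.0198], 0.71), ([0.4256, -0.2171, 0.0078], 0.34)]
top marker_black [([0.4149, -0.5722, 0.0096], 0.85)]
```

```bash
python3 - <<'E'
import cv2
a=cv2.imread('pics/top0.png')
cv2.imwrite('pics/top0b.png',cv2.resize(a[110:310,130:397],None,fx=3,fy=3,interpolation=cv2.INTER_CUBIC)[:600,:800])
E
```

```text
(no output)
```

View pics/scene0.png

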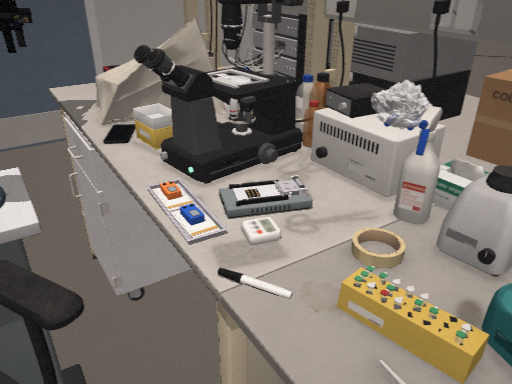

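View pics/top0b.png

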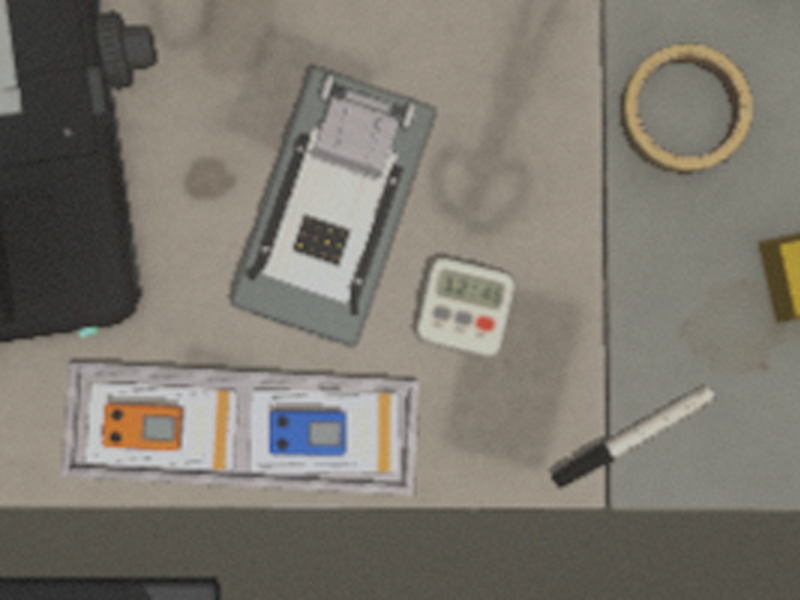

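The top view (3x crop, origin px 130,110) shows the blue cartridge on the right, housing centre about (308,432) and brass band at (384,432). The reader runs from about (294,322) to (374,86), the timer is at (465,305), and the microscope is left of x=155. Next I'll measure the blue cartridge and get a rough reader pose.

```bash
cat > h.py <<'E'
import numpy as np, cv2
from scipy.spatial.transform import Rotation as Ro
def ray(d,px,z):
    px=np.atleast_2d(px).astype(float); K,R,t=d['camera_matrix'],d['R'],d['t']
    C=-R.T@t; v=(R.T@np.linalg.inv(K)@np.c_[px,np.ones(len(px))].T).T
    return (C+v*((z-C[2])/v[:,2])[:,None])
def proj(d,X):
    X=np.atleast_2d(X); p=(d['camera_matrix']@(d['R']@X.T+d['t'][:,None])).T
    return p[:,:2]/p[:,2:]
def blue(d,lo=(100,120,60),hi=(130,255,255)):
    m=cv2.inRange(cv2.cvtColor(d['frame'],cv2.COLOR_RGB2HSV),lo,hi)
    n,l,s,c=cv2.connectedComponentsWithStats(m); i=1+np.argmax(s[1:,4]); return l==i,c[i],s[i]
def down(yaw):
    a=np.radians(yaw); c,s=np.cos(a),np.sin(a)
    return np.array([[c,s,0],[s,-c,0],[0,0,-1.]])
def delta(s,p,yaw):
    R=np.array(s['tcp_rot']); 
    return np.round(R.T@(np.array(p)-s['position'])*1e3,1), np.round(Ro.from_matrix(R.T@down(yaw)).as_rotvec(degrees=True),2)
E
python3 - <<'E'
from h import *
from rig import bot
s=bot.read_state()
d=dict(np.load('pics/top0.npz'))
m,c,st=blue(d); print(c,st)
ys,xs=np.nonzero(m); r=cv2.minAreaRect(np.c_[xs,ys].astype(np.float32)); print(r)
h=ray(d,c,.025)[0]; print('housing',h)
cr=lambda p:np.array(p)/3+[130,110]
# tray edge direction & band
a=ray(d,cr([[95,362],[415,380]]),.012); print('tray yaw',np.degrees(np.arctan2(*(a[1]-a[0])[[1,0]])))
rd=ray(d,cr([[313,65],[435,107],[357,345],[231,300]]),.026); print('reader corners',rd.round(4).tolist(),rd.mean(0))
fx=(rd[0]+rd[1]-rd[2]-rd[3]); print('reader yaw',np.degrees(np.arctan2(fx[1],fx[0])),np.linalg.norm(fx)/2)
print(delta(s,[h[0],h[1],.2],87))
E
```

```text
[229.95154185 253.38325991] [220 247  25  14 227]
((232.0, 253.5), (13.0, 24.0), 90.0)
housing [ 0.41816653 -0.32508393  0.025     ]
tray yaw -93.01933372051981
reader corners [[0.6882, -0.3331, 0.026], [0.6569, -0.424, 0.026], [0.4803, -0.3666, 0.026], [0.5129, -0.274, 0.026]] [ 0.58457277 -0.34941354  0.026     ]
reader yaw -18.33175287300545 0.1853662821498164
(array([-513. , -757.1,   15.6]), array([-0.  ,  0.  , 69.58]))
```

```bash
python3 - <<'E'
from h import *
d=dict(np.load('pics/scene0.npz')); K,R,t=d['camera_matrix'],d['R'],d['t']; C=-R.T@t
for n,p in dict(eye=(145,50),eyer=(165,45),armtop=(240,0),stage=(270,85),base=(190,170),baseL=(165,165)).items():
    v=R.T@np.linalg.inv(K)@[*p,1]
    for y in(-.2,-.1,0.,.1): print(n,y,(C+v*(y-C[1])/v[1]).round(3))
E
python3 -c "
import cv2;a=cv2.imread('pics/top0.png');cv2.imwrite('pics/topf.png',a)"
```

```text
eye -0.2 [ 0.399 -0.2    0.325]
eye -0.1 [ 0.433 -0.1    0.307]
eye 0.0 [0.467 0.    0.289]
eye 0.1 [0.501 0.1   0.27 ]
eyer -0.2 [ 0.44  -0.2    0.331]
eyer -0.1 [ 0.479 -0.1    0.313]
eyer 0.0 [0.518 0.    0.296]
eyer 0.1 [0.557 0.1   0.278]
armtop -0.2 [ 0.612 -0.2    0.406]
armtop -0.1 [ 0.671 -0.1    0.397]
armtop 0.0 [0.731 0.    0.389]
armtop 0.1 [0.79 0.1  0.38]
stage -0.2 [ 0.691 -0.2    0.219]
stage -0.1 [ 0.76  -0.1    0.189]
stage 0.0 [0.829 0.    0.158]
stage 0.1 [0.897 0.1   0.127]
base -0.2 [ 0.473 -0.2    0.052]
base -0.1 [ 0.516 -0.1    0.002]
base 0.0 [ 0.559  0.    -0.048]
base 0.1 [ 0.602  0.1   -0.099]
baseL -0.2 [ 0.415 -0.2    0.079]
baseL -0.1 [ 0.451 -0.1    0.032]
baseL 0.0 [ 0.487  0.    -0.016]
baseL 0.1 [ 0.523  0.1   -0.063]
```

View pics/topf.png

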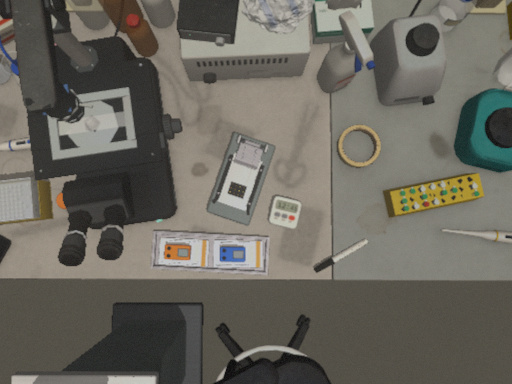

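The microscope's eyepieces overhang near px (110,245), roughly x 0.40, y -0.12, z 0.33, so I'll lift to z of about 0.48 before sweeping across.

Emit:
play_rows:
  motion:
    - [[0,0,-0.035,0,0,0],[0,0,-0.07,0,0,0],[0,0,-0.11,0,0,0],[0,0,-0.15,0,0,0],[0,0,-0.19,0,0,0],[0,0,-0.225,0,0,0],[0,0,-0.25,0,0,0],[0,0,-0.27,0,0,0]]
  fingers: 0.044

```text
time_s: 1.87
position: [0.2485, 0.5737, 0.4892]
tcp_rot: [[-0.918, 0.397, 0.003], [0.397, 0.918, 0.004], [-0.001, 0.005, -1.0]]
force: [1.2, 0.6, -0.4]
opening: 0.535
grasp_force: 0.0
```

Emit:
play_rows:
  motion:
    - [[-0.02,-0.021,0,0,0,4],[-0.0475,-0.05,0,0,0,9],[-0.075,-0.079,0,0,0,14],[-0.1025,-0.108,0,0,0,19],[-0.13,-0.137,0,0,0,24],[-0.1575,-0.166,0,0,0,29],[-0.185,-0.195,0,0,0,34],[-0.2125,-0.224,0,0,0,40]]

```text
time_s: 2.53
position: [0.3542, 0.2816, 0.4857]
tcp_rot: [[-0.444, 0.896, 0.001], [0.896, 0.444, 0.0], [-0.0, 0.001, -1.0]]
force: [1.6, -0.1, -0.2]
opening: 0.505
grasp_force: 0.0
```

```bash
python3 - <<'E'
from h import *
from rig import bot
s=bot.read_state(); print(s['time_s'],s['position'],s['joint_positions'])
for p in ([.41,.06,.48],[.418,-.325,.48]): print(delta(s,p,87))
E
```

```text
2.5333 [0.35424715 0.28164709 0.48572692] [ 2.42924815e+01  3.45796547e+00  7.91761651e+01 -4.83124801e-03
  9.73314745e+01 -2.05889315e+00]
(array([-223.4,  -48.4,    5.7]), array([ 0.03, -0.  , 29.35]))
(array([-571.9, -212.1,    5.7]), array([ 0.03, -0.  , 29.35]))
```

Emit:
play_rows:
  motion:
    - [[-0.037,-0.008,0,0,0,4],[-0.074,-0.016,0,0,0,8],[-0.111,-0.025,0,0,0,12],[-0.148,-0.034,0,0,0,16],[-0.185,-0.043,0,0,0,20],[-0.22,-0.055,0,0,0,24],[-0.255,-0.07,0,0,0,27],[-0.29,-0.086,0,0,0,29.4]]

```text
time_s: 3.2
position: [0.4069, -0.0161, 0.4857]
tcp_rot: [[0.052, 0.999, 0.001], [0.999, -0.052, -0.0], [-0.0, 0.001, -1.0]]
force: [0.7, -0.2, -0.0]
opening: 0.509
grasp_force: 0.0
```

Emit:
play_rows:
  motion:
    - [[0,0,0,0,0,0]]

```text
time_s: 3.28
position: [0.4076, -0.0206, 0.4853]
tcp_rot: [[0.06, 0.998, -0.0], [0.998, -0.06, -0.004], [-0.004, -0.0, -1.0]]
force: [1.2, 1.2, 0.2]
opening: 0.506
grasp_force: 0.0
```

```bash
python3 - <<'E'
from h import *
from rig import bot
s=bot.read_state(); print(s['time_s'],s['position'],s['joint_positions'])
for p in ([.418,-.325,.48],[.418,-.325,.25],[.47,-.33,.3]): print(delta(s,p,87))
E
```

```text
3.2833 [ 0.40763893 -0.02063022  0.48525626] [-18.50382012  -0.97834448  83.81975269  -0.22030248  97.10595341
 -15.0914779 ]
(array([-303.2,   28.6,    6.4]), array([-0.01,  0.22, -0.44]))
(array([-302.3,   28.6,  236.4]), array([-0.01,  0.22, -0.44]))
(array([-304.3,   80.8,  186.4]), array([-0.01,  0.22, -0.44]))
```

Emit:
play_rows:
  motion:
    - [[-0.035,0.003,0,0,0,0],[-0.075,0.007,0,0,0,0],[-0.115,0.011,0,0,0,0],[-0.155,0.015,0,0,0,0],[-0.195,0.018,0,0,0,0],[-0.235,0.022,0,0,0,0],[-0.275,0.026,0,0,0,0],[-0.303,0.029,0,0,0,0]]

```text
time_s: 3.95
position: [0.4211, -0.3214, 0.4851]
tcp_rot: [[0.051, 0.999, -0.0], [0.999, -0.051, -0.001], [-0.001, -0.0, -1.0]]
force: [0.8, 0.6, 0.5]
opening: 0.507
grasp_force: 0.0
```

Emit:
play_rows:
  motion:
    - [[0,0,0.03,0,0,0],[0,0,0.07,0,0,0],[0,0,0.11,0,0,0],[0,0,0.15,0,0,0],[0,0,0.19,0,0,0],[0,0,0.22,0,0,0],[0,0,0.24,0,0,0],[0,0,0.24,0,0,0]]

```text
time_s: 4.62
position: [0.4191, -0.3154, 0.241]
tcp_rot: [[0.049, 0.999, -0.007], [0.999, -0.049, 0.008], [0.008, -0.007, -1.0]]
force: [0.2, 0.3, -0.0]
opening: 0.507
grasp_force: 0.0
```

```bash
python3 - <<'E'
from h import *
from rig import bot,imaging
d=imaging.capture('wrist'); np.savez('pics/w1.npz',**d); cv2.imwrite('pics/w1.png',d['frame'][:,:,::-1])
s=bot.read_state(); print(s['time_s'],s['position'],np.round(s['tcp_rot'],3).tolist(),s['joint_positions'])
print(-d['R'].T@d['t'],d['R'].round(3))
E
```

```text
4.6667 [ 0.42039509 -0.3168256   0.24363654] [[0.049, 0.999, -0.004], [0.999, -0.049, 0.004], [0.004, -0.004, -1.0]] [-4.91802184e+01  2.07801603e+01  9.40160229e+01  7.85313642e-03
  6.55299873e+01 -4.63862913e+01]
[ 0.42461692 -0.23368719  0.40997848] [[ 0.999 -0.05  -0.008]
 [-0.045 -0.956  0.289]
 [-0.022 -0.288 -0.957]]
```

View pics/w1.png

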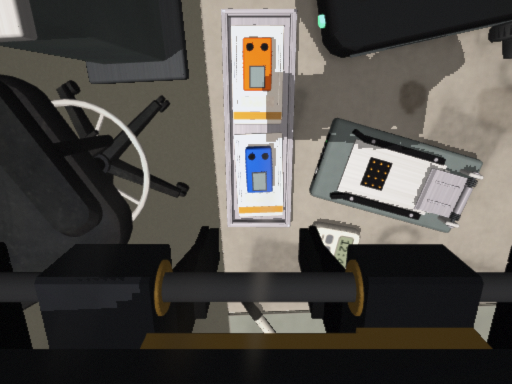

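The wrist picture shows the blue cartridge at px (259,180), the reader at (395,175) with its pins at (376,173), and the clip leaf at (443,188). Next I'll zoom in on the reader and measure the cartridge by colour.

```bash
python3 - <<'E'
from h import *
from rig import bot
d=dict(np.load('pics/w1.npz')); s=bot.read_state()
m,c,st=blue(d); ys,xs=np.nonzero(m); hull=cv2.convexHull(np.c_[xs,ys].astype(np.float32))
r=cv2.minAreaRect(hull); print(st,c,r)
P=ray(d,cv2.boxPoints(r),.026); print(P.round(4).tolist(),P.mean(0))
o=cv2.inRange(cv2.cvtColor(d['frame'],cv2.COLOR_RGB2HSV),(12,120,100),(28,255,255)); o[:195]=0;o[225:]=0;o[:,:230]=0;o[:,295:]=0
ys,xs=np.nonzero(o); r=cv2.minAreaRect(np.c_[xs,ys].astype(np.float32)); B=ray(d,cv2.boxPoints(r),.008); print('band',r,B.round(4).tolist(),B.mean(0))
x0,y0=305,112
cv2.imwrite('pics/w1r.png',cv2.resize(d['frame'][y0:y0+126,x0:x0+180,::-1],None,fx=4.4,fy=4.4,interpolation=cv2.INTER_CUBIC))
E
```

```text
[245 147  27  46 819] [258.24908425 165.61050061] ((258.6132507324219, 169.103759765625), (45.174713134765625, 25.71483612060547), 87.51044464111328)
[[0.4022, -0.2958, 0.026], [0.4327, -0.2959, 0.026], [0.433, -0.3521, 0.026], [0.4011, -0.352, 0.026]] [ 0.41723352 -0.32396417  0.026     ]
band ((260.486328125, 209.06292724609375), (5.40361213684082, 43.13519287109375), 88.21009063720703) [[0.3884, -0.3775, 0.008], [0.4451, -0.3783, 0.008], [0.4451, -0.3858, 0.008], [0.3881, -0.3851, 0.008]] [ 0.41665053 -0.38165313  0.008     ]
```

View pics/w1r.png

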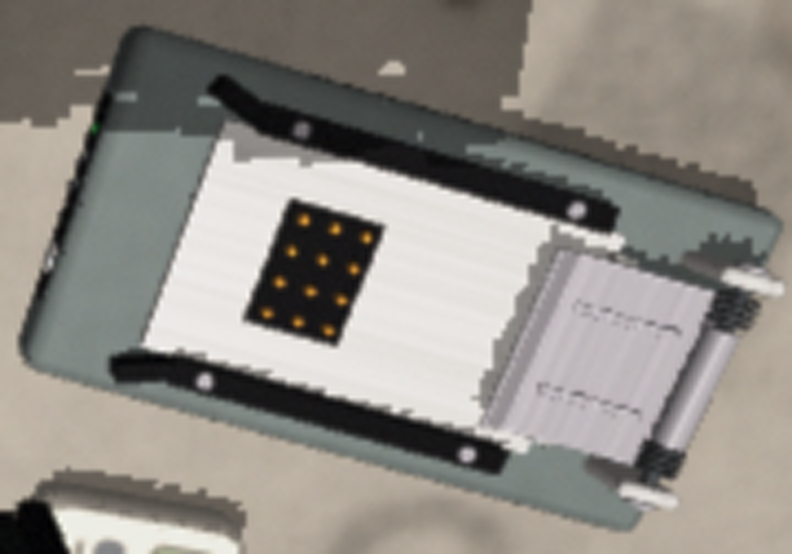

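```bash
cat > rd.py <<'E'
from h import *
from scipy.optimize import least_squares
d=dict(np.load('pics/w1.npz'))
cr=lambda p:np.array(p)/4.4+[305,112]-.5+.5/4.4
pad=ray(d,cr([[291,198],[385,224],[338,345],[244,320]]),.030)
padm=np.array([[-38.5,15],[-17.5,15],[-17.5,-15],[-38.5,-15]])/1e3
scr=ray(d,cr([[302,130],[577,210],[205,380],[467,455]]),.036)
edge=ray(d,cr([[212,150],[150,330]]),.030)
lip=ray(d,cr([[553,250],[488,427]]),.043)
def loc(q,P):
    c,s=np.cos(q[2]),np.sin(q[2]); e=P[:,:2]-q[:2]; return np.c_[e@[c,s],e@[-s,c]]
def f(q):
    S=loc(q,scr)
    return np.r_[(loc(q,pad)-padm).ravel(),(S[0,1]+S[2,1])*.7,(S[1,1]+S[3,1])*.7,(S[0,0]-S[2,0])*.7,(S[1,0]-S[3,0])*.7,loc(q,edge)[:,0]+.066, loc(q,lip)[:,0]-.026]
r=least_squares(f,[.58,-.35,-.32]); q=r.x
if __name__=='__main__':
    print(q[:2],np.degrees(q[2])); print((r.fun*1e3).round(1)); print((loc(q,scr)*1e3).round(1),(loc(q,lip)*1e3).round(1),(loc(q,pad)*1e3).round(1))
E
python3 rd.py
```

```text
[ 0.58464214 -0.34364309] -18.26706881159163
[-3.1  2.8  2.9  2.9  3.4 -2.5 -3.2 -2.6  0.4 -0.8  0.4  0.3 -0.5  0.3
 -1.5  1.9]
[[-47.6  36. ]
 [ 30.1  35.6]
 [-48.3 -35.5]
 [ 29.6 -36.7]] [[ 24.5  24.4]
 [ 27.9 -25.9]] [[-41.6  17.8]
 [-14.6  17.9]
 [-14.1 -17.5]
 [-41.7 -17.6]]
```

```bash
python3 - <<'E'
from h import *
from rig import bot
s=bot.read_state()
for z in(.12,.0285): print(delta(s,[.4172,-.324,z],89.2))
E
```

```text
(array([ -7.8,  -2.4, 123.6]), array([-0.22, -0.24, -2.  ]))
(array([ -8.2,  -2. , 215.1]), array([-0.22, -0.24, -2.  ]))
```

Emit:
play_rows:
  motion:
    - [[-0.003,-0.001,0.025,0,0,-1],[-0.008,-0.002,0.055,0,0,-2],[-0.008,-0.002,0.085,0,0,-2],[-0.008,-0.002,0.11,0,0,-2],[-0.008,-0.002,0.125,0,0,-2],[-0.008,-0.002,0.13,0,0,-2],[-0.008,-0.002,0.13,0,0,-2],[-0.008,-0.002,0.13,0,0,-2]]

```text
time_s: 5.33
position: [0.4201, -0.3275, 0.1172]
tcp_rot: [[0.014, 1.0, 0.002], [1.0, -0.014, -0.003], [-0.003, 0.002, -1.0]]
force: [0.2, -0.6, -0.5]
opening: 0.506
grasp_force: 0.0
```

Emit:
play_rows:
  motion:
    - [[0,0,0,0,0,0],[0,0,0,0,0,0],[0,0,0,0,0,0]]

```text
time_s: 5.58
position: [0.4195, -0.3269, 0.1168]
tcp_rot: [[0.014, 1.0, 0.002], [1.0, -0.014, -0.002], [-0.002, 0.002, -1.0]]
force: [-0.8, 0.2, 0.3]
opening: 0.506
grasp_force: 0.0
```

```bash
python3 - <<'E'
from h import *
from rig import bot,imaging
s=bot.read_state(); print(s['time_s'],s['position'],s['opening'],np.round(s['tcp_rot'],4).tolist())
for z in(.0285,): print(delta(s,[.4172,-.324,z],89.2))
d=imaging.capture('top'); m,c,st=blue(d);print(st)
E
```

```text
5.5833 [ 0.41947279 -0.32692941  0.11682958] 0.5056476820141552 [[0.0142, 0.9999, 0.0017], [0.9999, -0.0142, -0.002], [-0.002, 0.0017, -1.0]]
(array([ 3.1, -2.5, 88.3]), array([ 0.1 ,  0.11, -0.02]))
[  0  41  19  34 107]
```

Settled. I'll descend to about 3 mm above the plate and close.

Emit:
play_rows:
  motion:
    - [[0.003,-0.0025,0.02,0,0,0],[0.003,-0.0025,0.04,0,0,0],[0.003,-0.0025,0.06,0,0,0],[0.003,-0.0025,0.073,0,0,0],[0.003,-0.0025,0.081,0,0,0],[0.003,-0.0025,0.086,0,0,0],[0.003,-0.0025,0.088,0,0,0],[0.003,-0.0025,0.088,0,0,0]]

```text
time_s: 6.3
position: [0.4165, -0.3235, 0.0277]
tcp_rot: [[0.014, 1.0, 0.0], [1.0, -0.014, -0.0], [-0.0, 0.0, -1.0]]
force: [0.4, -0.2, -1.0]
opening: 0.51
grasp_force: 0.0
```

Emit:
play_rows:
  motion:
    - [[0,0,0,0,0,0],[0,0,0,0,0,0],[0,0,0,0,0,0],[0,0,0,0,0,0],[0,0,0,0,0,0],[0,0,0,0,0,0]]
  fingers: 0.015

```text
time_s: 6.8
position: [0.4165, -0.3234, 0.0278]
tcp_rot: [[0.014, 1.0, 0.0], [1.0, -0.014, -0.0], [-0.0, 0.0, -1.0]]
force: [-0.3, 0.7, -0.5]
opening: 0.197
grasp_force: 0.0
```

```bash
python3 - <<'E'
from h import *
from rig import bot,imaging
ims=[]
for c in('wrist','scene'):
    d=imaging.capture(c); np.savez(f'pics/{c}2.npz',**d); ims.append(d['frame'][:,:,::-1])
a=cv2.resize(ims[0][60:300,150:400],None,fx=1.6,fy=2); b=cv2.resize(ims[1][150:270,120:300],(400,480)); b=cv2.resize(ims[1][140:260,120:270],(400,320))
b=cv2.copyMakeBorder(b,0,160,0,0,cv2.BORDER_CONSTANT)
cv2.imwrite('pics/c2.png',np.hstack([a,b])); s=bot.read_state(); print(s['opening'],s['grasp_force'])
E
```

```text
0.18176940717428636 0.0
```

View pics/c2.png

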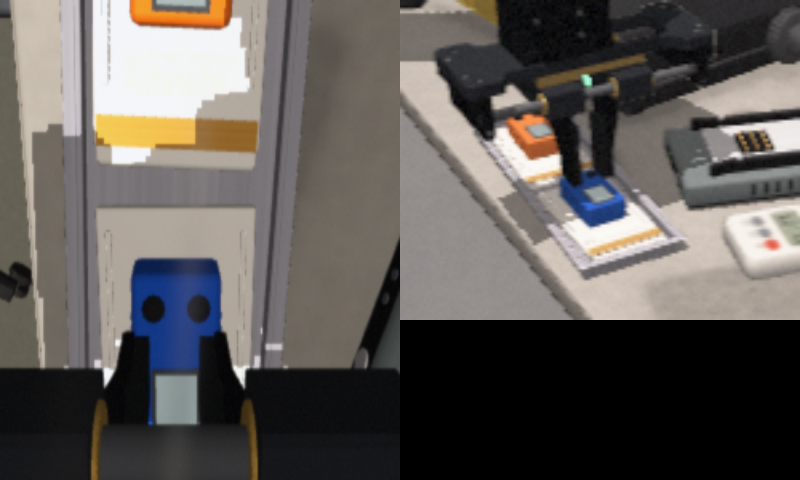

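```bash
python3 - <<'E'
from h import *
d=dict(np.load('pics/scene2.npz')); w=dict(np.load('pics/wrist2.npz'))
for n,X in dict(tip=(.4165,-.3234,.0107),top=(.4165,-.3234,.026),t40=(.4165,-.3234,.04),capend=(.417,-.296,.026),lead=(.417,-.352,.026),plateR=(.417,-.391,.008)).items():
    p=proj(d,X)[0]; q=proj(w,X)[0]
    print(n,p.round(1),'crop',(400+(p[0]-120)*400/150).round(),((p[1]-140)*320/120).round(),'w',((q[0]-150)*1.6).round(),((q[1]-60)*2).round())
m,c,st=blue(d); print(st)
E
```

```text
tip [191.7 216. ] crop 591.0 203.0 w 173.0 338.0
top [191.2 209.6] crop 590.0 186.0 w 173.0 360.0
t40 [190.7 203.7] crop 589.0 170.0 w 173.0 383.0
capend [185.8 204. ] crop 575.0 171.0 w 174.0 270.0
lead [197.5 215.6] crop 607.0 202.0 w 176.0 446.0
plateR [206.8 232.2] crop 631.0 246.0 w 177.0 514.0
[180 205  24  20 257]
```

```bash
python3 - <<'E'
from h import *
from rig import bot
w=dict(np.load('pics/w1.npz')); w2=dict(np.load('pics/wrist2.npz')); d0=dict(np.load('pics/scene0.npz')); d=dict(np.load('pics/scene2.npz'))
print(blue(d0)[2],blue(d)[2])
for z in (.2266,.2416,.2566):
    print(z,proj(w,[[.4204+a,-.3168+b,z] for a in(-.022,.022) for b in (.0095,-.0095)]).round(1).tolist())
print(bot.read_state()['joint_positions'],bot.read_state()['tau'])
g=np.vstack([cv2.resize(w['frame'][215:265,170:370,::-1],None,fx=4,fy=4),cv2.resize(w2['frame'][190:290,180:300,::-1],None,fx=4,fy=4)[:,:,:].copy() if 0 else cv2.copyMakeBorder(cv2.resize(w2['frame'][190:290,180:300,::-1],None,fx=4,fy=4),0,0,0,320,cv2.BORDER_CONSTANT)])
cv2.imwrite('pics/g.png',g)
E
```

```text
[180 204  24  21 273] [180 205  24  20 257]
0.2266 [[223.9, 220.1], [226.3, 248.4], [296.3, 217.0], [296.8, 245.4]]
0.2416 [[220.9, 230.2], [223.7, 260.3], [299.1, 226.9], [299.5, 257.2]]
0.2566 [[217.5, 242.0], [220.6, 274.2], [302.3, 238.5], [302.7, 271.0]]
[-4.99805996e+01  4.00420320e+01  1.04092129e+02  1.07554038e-03
  3.58598902e+01 -4.91582929e+01] [ 2.61502588e-03 -4.11963701e+01 -7.54821897e+00  1.29359937e-02
  8.14596377e-02  4.22239600e-05]
```

View pics/g.png

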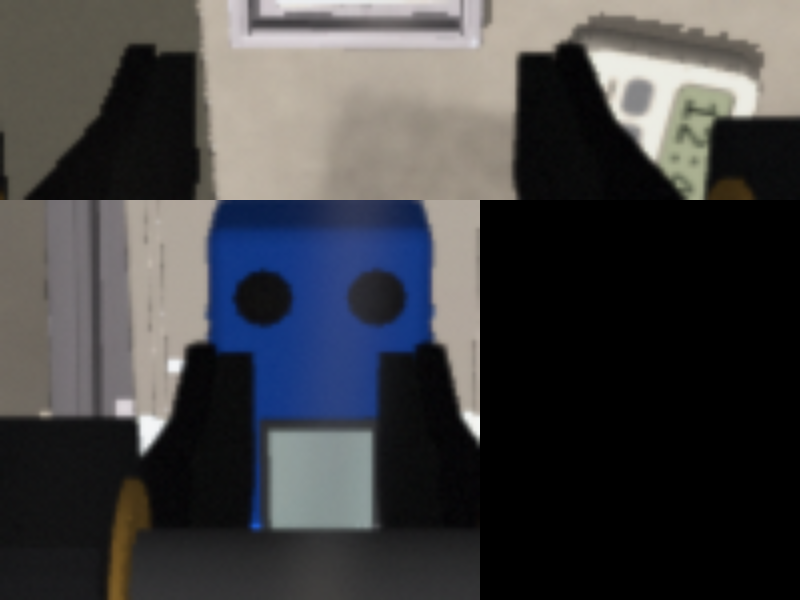

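The gripper closed just above the housing. In both wrist pictures the fingertips sit roughly at the reported TCP height (px 219 and 299, row 228), not 17 mm ahead of it. The housing hasn't moved. I'll reopen, go about 15 mm lower watching the force, and grip again.

Emit:
play_rows:
  motion:
    - [[0,0,-0.002,0,0,0],[0,0,-0.002,0,0,0],[0,0,-0.002,0,0,0],[0,0,-0.002,0,0,0],[0,0,-0.002,0,0,0],[0,0,-0.002,0,0,0]]
  fingers: 0.044

```text
time_s: 7.4
position: [0.4164, -0.3232, 0.0295]
tcp_rot: [[0.014, 1.0, -0.0], [1.0, -0.014, 0.0], [0.0, -0.0, -1.0]]
force: [-0.5, -0.3, 0.2]
opening: 0.487
grasp_force: 0.0
```

Emit:
play_rows:
  motion:
    - [[0,0,0.003,0,0,0],[0,0,0.006,0,0,0],[0,0,0.009,0,0,0],[0,0,0.011,0,0,0],[0,0,0.013,0,0,0],[0,0,0.014,0,0,0],[0,0,0.014,0,0,0]]

```text
time_s: 7.98
position: [0.4163, -0.3231, 0.0152]
tcp_rot: [[0.014, 1.0, -0.0], [1.0, -0.014, 0.0], [0.0, -0.0, -1.0]]
force: [0.6, -0.0, -0.9]
opening: 0.508
grasp_force: 0.0
```

Emit:
play_rows:
  motion:
    - [[0,0,0.001,0,0,0],[0,0,0.002,0,0,0],[0,0,0.002,0,0,0]]

```text
time_s: 8.23
position: [0.4164, -0.3232, 0.0135]
tcp_rot: [[0.014, 1.0, -0.0], [1.0, -0.014, 0.0], [0.0, -0.0, -1.0]]
force: [1.0, -0.9, 0.0]
opening: 0.508
grasp_force: 0.0
```

Emit:
play_rows:
  motion:
    - [[0,0,0,0,0,0],[0,0,0,0,0,0],[0,0,0,0,0,0],[0,0,0,0,0,0],[0,0,0,0,0,0]]
  fingers: 0.02

```text
time_s: 8.65
position: [0.4165, -0.3233, 0.0136]
tcp_rot: [[0.014, 1.0, 0.0], [1.0, -0.014, -0.0], [-0.0, 0.0, -1.0]]
force: [0.3, 0.9, 0.2]
opening: 0.361
grasp_force: 30.0
```

Gripped (opening 31 mm, 30 N). Lifting straight up.

Emit:
play_rows:
  motion:
    - [[0,0,-0.01,0,0,0],[0,0,-0.025,0,0,0],[0,0,-0.045,0,0,0],[0,0,-0.065,0,0,0],[0,0,-0.08,0,0,0],[0,0,-0.09,0,0,0],[0,0,-0.1,0,0,0],[0,0,-0.1,0,0,0]]

```text
time_s: 9.32
position: [0.4171, -0.324, 0.1155]
tcp_rot: [[0.014, 1.0, 0.002], [1.0, -0.014, -0.003], [-0.003, 0.002, -1.0]]
force: [-0.8, -1.1, 0.0]
opening: 0.359
grasp_force: 30.0
```

```bash
cat > tgt.py <<'E'
from h import *
from rd import q
from rig import bot
YAW=np.degrees(q[2])
def to_tcp(xo,y,z,qq=q,off=-.0127):
    c,s=np.cos(qq[2]),np.sin(qq[2]); x=xo+off
    return [qq[0]+c*x-s*y,qq[1]+s*x+c*y,z+.0106]
E
python3 - <<'E'
from tgt import *
s=bot.read_state(); print(s['time_s'],s['position'],s['grasp_force'])
p=to_tcp(-.040,0,.075); print(p,delta(s,p,180+YAW))
E
```

```text
9.3167 [ 0.41708402 -0.32402201  0.11547708] 29.994121491909027
[np.float64(0.5345979129902823), np.float64(-0.3271244433346734), 0.0856] (array([ -1.3, 117.5,  30.1]), array([ 2.000e-02,  2.100e-01, -7.255e+01]))
```

Emit:
play_rows:
  motion:
    - [[0,0.007,0,0,0,-4],[0,0.018,0,0,0,-10],[0,0.029,0,0,0,-16],[0,0.04,0,0,0,-22],[0,0.052,0,0,0,-28],[-0.001,0.064,0,0,0,-35],[-0.001,0.076,0,0,0,-41],[-0.001,0.088,0,0,0,-47]]

```text
time_s: 9.98
position: [0.5043, -0.325, 0.1124]
tcp_rot: [[-0.725, 0.689, -0.002], [0.689, 0.725, 0.002], [0.002, -0.0, -1.0]]
force: [0.0, -0.2, -0.7]
opening: 0.359
grasp_force: 30.0
```

Emit:
play_rows:
  motion:
    - [[0,0,0,0,0,-6],[0,0,0,0,0,-12],[0,0,0,0,0,-18],[0,0,0,0,0,-23],[0,0,0,0,0,-25.5],[0,0,0,0,0,-25.5],[0,0,0,0,0,-25.5]]

```text
time_s: 10.57
position: [0.5039, -0.3251, 0.1127]
tcp_rot: [[-0.949, 0.316, -0.001], [0.316, 0.949, 0.001], [0.002, 0.001, -1.0]]
force: [0.0, -0.3, -0.8]
opening: 0.363
grasp_force: 30.0
```

```bash
python3 - <<'E'
from tgt import *
s=bot.read_state(); print(s['time_s'],s['position'],s['grasp_force'])
for z in(.075,.05):
    p=to_tcp(-.040,0,z); print(p,delta(s,p,180+YAW))
E
```

```text
10.5667 [ 0.50389155 -0.32512352  0.1126804 ] 29.993998110294342
[np.float64(0.5345979129902823), np.float64(-0.3271244433346734), 0.0856] (array([-29.8,   7.8,  27. ]), array([ 0.04, -0.09, -0.13]))
[np.float64(0.5345979129902823), np.float64(-0.3271244433346734), 0.0606] (array([-29.9,   7.8,  52. ]), array([ 0.04, -0.09, -0.13]))
```

Emit:
play_rows:
  motion:
    - [[-0.006,0.002,0.004,0,0,0],[-0.015,0.004,0.014,0,0,0],[-0.024,0.006,0.028,0,0,0],[-0.03,0.008,0.04,0,0,0],[-0.03,0.008,0.048,0,0,0],[-0.03,0.008,0.052,0,0,0],[-0.03,0.008,0.052,0,0,0],[-0.03,0.008,0.052,0,0,0]]

```text
time_s: 11.23
position: [0.5349, -0.3271, 0.0611]
tcp_rot: [[-0.949, 0.314, -0.001], [0.314, 0.949, 0.001], [0.001, 0.0, -1.0]]
force: [1.3, -0.5, -1.0]
opening: 0.357
grasp_force: 30.0
```

```bash
python3 - <<'E'
from tgt import *
from rig import imaging
w=imaging.capture('wrist'); t=imaging.capture('top')
np.savez('pics/w3.npz',**w); np.savez('pics/t3.npz',**t)
s=bot.read_state(); print(s['time_s'],s['position'],np.round(s['tcp_rot'],4).tolist())
a=cv2.resize(w['frame'][:,60:460,::-1],None,fx=1.2,fy=1.2); b=cv2.resize(t['frame'][125:235,195:290,::-1],(320,370))
c=np.zeros((max(a.shape[0],370),800,3),np.uint8); c[:a.shape[0],:480]=a; c[:370,480:]=b
cv2.imwrite('pics/c3.png',c)
E
```

```text
11.3333 [ 0.53540573 -0.32762889  0.06207614] [[-0.9492, 0.3146, 0.0006], [0.3146, 0.9492, -0.0006], [-0.0007, -0.0004, -1.0]]
```

View pics/c3.png

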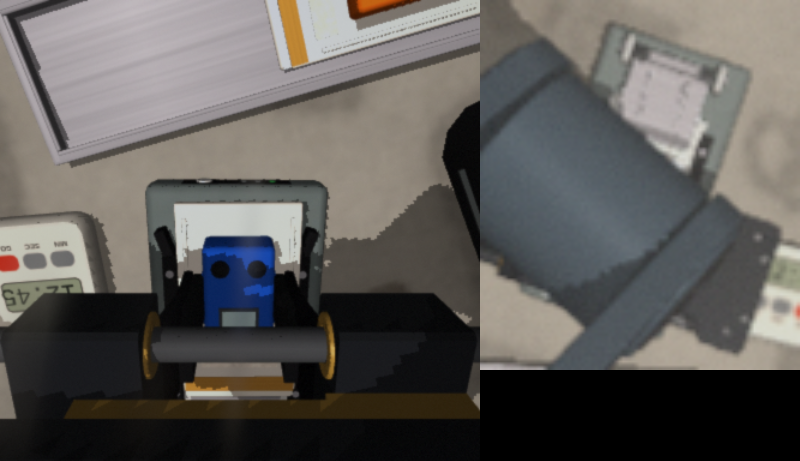

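```bash
python3 - <<'E'
from tgt import *
w=dict(np.load('pics/w3.npz')); g=cv2.cvtColor(w['frame'],cv2.COLOR_RGB2GRAY)
print(np.diag(w['camera_matrix']))
for r in (160,176,180,186,190,226,230): print(r,'L',g[r,176:212].tolist(),'R',g[r,305:342].tolist())
print('col', g[140:185,220].tolist(), g[140:185,290].tolist())
E
```

```text
[324.36189543 324.36189543   1.        ]
160 L [144, 145, 145, 145, 139, 81, 85, 89, 93, 98, 99, 101, 100, 101, 101, 101, 101, 100, 100, 101, 101, 100, 100, 101, 100, 101, 101, 101, 100, 100, 97, 99, 100, 99, 99, 98] R [99, 97, 98, 97, 97, 97, 97, 96, 96, 97, 95, 97, 95, 95, 97, 95, 97, 97, 97, 96, 97, 96, 93, 88, 83, 76, 68, 49, 87, 137, 143, 143, 144, 143, 142, 143, 143]
176 L [142, 142, 142, 142, 142, 135, 79, 85, 89, 94, 98, 101, 102, 103, 104, 102, 103, 103, 103, 102, 103, 102, 102, 102, 101, 102, 102, 101, 114, 181, 201, 203, 203, 203, 203, 203] R [203, 202, 202, 202, 203, 200, 168, 75, 56, 55, 67, 96, 100, 101, 102, 102, 103, 101, 101, 103, 102, 99, 91, 84, 78, 69, 62, 129, 142, 144, 144, 143, 144, 142, 144, 142, 143]
180 L [140, 141, 139, 141, 140, 135, 87, 86, 89, 93, 96, 101, 102, 103, 103, 102, 103, 102, 103, 102, 103, 104, 104, 103, 103, 103, 103, 104, 107, 143, 196, 202, 202, 202, 203, 204] R [199, 201, 201, 202, 202, 199, 168, 79, 55, 55, 61, 97, 102, 102, 103, 102, 101, 103, 102, 103, 102, 97, 91, 83, 75, 66, 50, 81, 129, 141, 142, 142, 142, 142, 143, 142, 140]
186 L [
[... 1052 characters left out ...]
37, 106, 54, 46, 48, 50, 51, 53, 52, 53, 52, 38, 15, 14, 44, 69, 74, 79, 78, 73, 37, 13, 10, 22, 78, 115, 118, 109] R [33, 105, 118, 116, 93, 79, 79, 79, 80, 74, 33, 13, 22, 51, 52, 53, 52, 52, 51, 51, 47, 44, 43, 72, 77, 77, 76, 78, 78, 77, 77, 75, 77, 76, 77, 77, 78]
col [141, 139, 139, 140, 139, 139, 139, 140, 132, 72, 17, 7, 11, 41, 63, 74, 87, 92, 93, 98, 100, 103, 105, 105, 103, 105, 105, 101, 88, 124, 189, 202, 204, 203, 203, 203, 202, 203, 203, 203, 203, 202, 203, 201, 203] [143, 143, 143, 144, 143, 143, 145, 145, 137, 71, 19, 11, 13, 29, 59, 70, 85, 90, 94, 97, 100, 104, 104, 104, 105, 105, 103, 95, 101, 157, 194, 202, 203, 202, 203, 202, 202, 203, 202, 202, 202, 202, 202, 203, 202]
```

```bash
python3 - <<'E'
from tgt import *
w=dict(np.load('pics/w3.npz'))
def L(p,z): return (loc(q,ray(w,p,z))*1e3).round(1).tolist()
print('case',L([[181.8,180],[331.6,180]],.022),L([[181.6,160],[332.8,160]],.022))
print('flare',L([[190.2,190],[198.7,190],[313.5,190],[321.5,190]],.036))
for zc in(.056,): print('plate',L([[204.8,176],[311.5,176],[205.8,188],[311,188],[220,169.5],[290,169.2]],zc))
m,c,st=blue(w); print('blue',st,L([[st[0],220],[st[0]+st[2]-1,220]],.074))
s=bot.read_state(); print('tcp',loc(q,np.array([s['position']]))*1e3, 'camera', loc(q,(-w['R'].T@w['t'])[None])*1e3)
print('case front',L([[220,149],[290,149]],.015))
E
```

```text
Traceback (most recent call last):
NameError: name 'loc' is not defined
```

```bash
sed -i 's/from rd import q/from rd import q,loc/' tgt.py; python3 - <<'E'
from tgt import *
w=dict(np.load('pics/w3.npz'))
def L(p,z): return (loc(q,ray(w,p,z))*1e3).round(1).tolist()
print('case',L([[181.8,180],[331.6,180]],.022),L([[181.6,160],[332.8,160]],.022))
print('flare',L([[190.2,190],[198.7,190],[313.5,190],[321.5,190]],.036))
for zc in(.056,): print('plate',L([[204.8,176],[311.5,176],[205.8,188],[311,188],[220,169.5],[290,169.2]],zc))
m,c,st=blue(w); print('blue',st,L([[st[0],220],[st[0]+st[2]-1,220]],.074))
s=bot.read_state(); print('tcp',loc(q,np.array([s['position']]))*1e3, 'camera', loc(q,(-w['R'].T@w['t'])[None])*1e3)
print('case front',L([[220,149],[290,149]],.015))
E
```

```text
case [[-76.8, -49.3], [-76.6, 50.1]] [[-90.3, -48.5], [-90.1, 50.0]]
flare [[-74.2, -41.1], [-74.1, -35.8], [-74.0, 35.9], [-74.0, 40.9]]
plate [[-88.4, -28.1], [-88.3, 30.8], [-81.5, -27.9], [-81.4, 30.9], [-92.1, -19.6], [-92.2, 18.9]]
blue [ 228  197   61   75 3392] [[-69.7, -14.3], [-69.6, 16.7]]
tcp [[-51.77477565  -0.22582029]] camera [[-134.09631061    1.55495545]]
case front [[-96.2, -24.1], [-96.1, 22.6]]
```

The plate sits at reader y -28.0 to +30.8 mm, 1.4 mm off the reader's mid-line, and square. The case and rails confirm the reader pose. I'll shift -1.4 mm and descend.

Emit:
play_rows:
  motion:
    - [[0,-0.0014,0.002,0,0,0],[0,-0.0014,0.006,0,0,0],[0,-0.0014,0.01,0,0,0],[0,-0.0014,0.013,0,0,0],[0,-0.0014,0.016,0,0,0],[0,-0.0014,0.018,0,0,0],[0,-0.0014,0.019,0,0,0],[0,-0.0014,0.019,0,0,0]]

```text
time_s: 12.0
position: [0.5346, -0.3286, 0.0427]
tcp_rot: [[-0.949, 0.314, -0.001], [0.314, 0.949, 0.0], [0.001, 0.0, -1.0]]
force: [-2.0, 0.7, 3.5]
opening: 0.364
grasp_force: 30.0
```

Emit:
play_rows:
  motion:
    - [[0,0,0.0005,0,0,0],[0,0,0.001,0,0,0],[0,0,0.001,0,0,0]]

```text
time_s: 12.25
position: [0.5346, -0.3286, 0.0418]
tcp_rot: [[-0.949, 0.314, -0.0], [0.314, 0.949, 0.0], [0.001, 0.0, -1.0]]
force: [-2.6, 1.0, 4.4]
opening: 0.362
grasp_force: 30.0
```

Emit:
play_rows:
  motion:
    - [[0,0,0.0005,0,0,0],[0,0,0.001,0,0,0],[0,0,0.001,0,0,0]]

```text
time_s: 12.5
position: [0.5347, -0.3286, 0.0407]
tcp_rot: [[-0.949, 0.314, -0.001], [0.314, 0.949, 0.0], [0.001, 0.0, -1.0]]
force: [-2.7, 1.3, 6.3]
opening: 0.36
grasp_force: 30.0
```

```bash
python3 - <<'E'
from tgt import *
from rig import imaging
w=imaging.capture('wrist'); np.savez('pics/w4.npz',**w)
s=bot.read_state(); print(s['force'],s['moment'],loc(q,np.array([s['position']]))*1e3,s['position'])
cv2.imwrite('pics/c4.png',cv2.resize(w['frame'][130:350,170:345,::-1],None,fx=2.7,fy=2.7))
E
```

```text
[-3.52578768  0.95661113  6.87623445] [ 0.13030206  0.50166431 -0.09114479] [[-52.1946078   -1.37204049]] [ 0.53464777 -0.32858575  0.04074106]
```

View pics/c4.png

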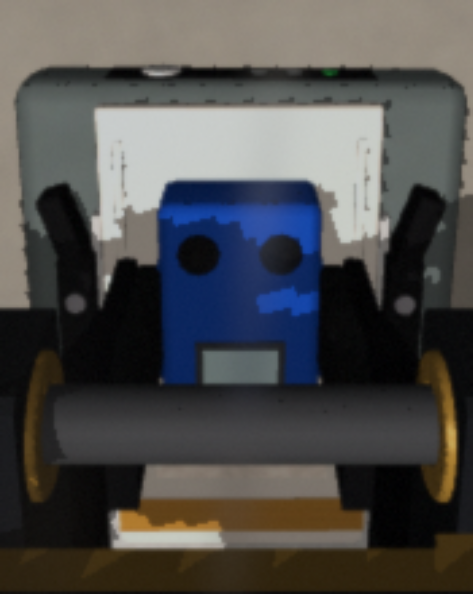

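```bash
python3 - <<'E'
from tgt import *
w=dict(np.load('pics/w4.npz')); g=w['frame']
h=cv2.cvtColor(g,cv2.COLOR_RGB2HSV)
for c in (225,235,250,260,270): print(c,'tail',cv2.cvtColor(g,cv2.COLOR_RGB2GRAY)[164:176,c].tolist(),'bandSat',h[304:336,c,1].tolist())
def L(p,z): return (loc(q,ray(w,p,z))*1e3).round(1).tolist()
print(L([[205.5,180],[311.7,180],[220,169.5],[290,169.5]],.035)); print('band',L([[222,313.5],[300,313.5],[222,326],[300,326]],.035)); print('band z+2',L([[222,313.5],[222,326]],.037))
w3=dict(np.load('pics/w3.npz')); h3=cv2.cvtColor(w3['frame'],cv2.COLOR_RGB2HSV); print('w3',h3[304:336,250,1].tolist())
E
```

```text
225 tail [90, 92, 92, 94, 87, 119, 188, 203, 203, 203, 203, 203] bandSat [31, 33, 31, 33, 31, 33, 31, 33, 33, 34, 68, 166, 187, 191, 190, 189, 187, 189, 191, 190, 187, 187, 136, 17, 13, 13, 13, 18, 16, 70, 154, 175]
235 tail [92, 95, 93, 65, 78, 123, 189, 202, 203, 202, 203, 203] bandSat [41, 39, 39, 31, 31, 31, 36, 29, 33, 36, 67, 165, 186, 189, 193, 188, 187, 194, 191, 189, 188, 179, 113, 17, 13, 13, 13, 18, 15, 69, 162, 186]
250 tail [92, 93, 95, 92, 91, 127, 190, 203, 203, 203, 202, 202] bandSat [38, 42, 43, 30, 32, 30, 32, 32, 32, 35, 59, 150, 165, 165, 164, 164, 163, 160, 165, 178, 176, 169, 113, 18, 15, 12, 12, 18, 18, 71, 125, 140]
260 tail [93, 96, 94, 71, 91, 129, 187, 200, 200, 200, 199, 200] bandSat [40, 40, 40, 31, 33, 31, 33, 31, 31, 35, 59, 138, 152, 156, 150, 156, 156, 154, 156, 158, 158, 155, 111, 38, 33, 35, 34, 27, 21, 87, 127, 130]
270 tail [99, 100, 102, 103, 101, 136, 185, 196, 197, 196, 196, 196] bandSat [37, 39, 39, 33, 33, 29, 31, 32, 29, 34, 61, 160, 183, 184, 184, 187, 186, 183, 182, 185, 179, 174, 123, 38, 31, 33, 30, 23, 18, 94, 168, 174]
[[-85.7, -29.4], [-85.6, 29.7], [-91.7, -21.1], [-91.6, 17.4]]
band [[2.5, -23.4], [2.6, 26.3], [12.1, -23.7], [12.2, 26.7]]
band z+2 [[0.9, -23.1], [10.4, -23.4]]
w3 [40, 41, 36, 30, 32, 30, 32, 34, 30, 40, 136, 162, 163, 165, 160, 161, 164, 161, 168, 169, 168, 128, 18, 13, 16, 11, 19, 11, 15, 73, 130, 130]
```

Plate now at y -29.4 to +29.7 mm, leading edge at x of about 18 mm, flat, with the pins nearly in. Sliding forward in stages.

Emit:
play_rows:
  motion:
    - [[-0.002,0,0,0,0,0],[-0.004,0,0,0,0,0],[-0.006,0,0,0,0,0],[-0.008,0,0,0,0,0],[-0.01,0,0,0,0,0],[-0.012,0,0,0,0,0],[-0.014,0,0,0,0,0],[-0.014,0,0,0,0,0]]

```text
time_s: 13.22
position: [0.5474, -0.3325, 0.0407]
tcp_rot: [[-0.949, 0.314, -0.002], [0.314, 0.949, 0.001], [0.002, 0.001, -1.0]]
force: [-4.2, 0.8, 5.7]
opening: 0.36
grasp_force: 30.0
```

```bash
cat > chk.py <<'E'
from tgt import *
from rig import imaging
w=imaging.capture('wrist'); s=bot.read_state()
print(s['time_s'],s['force'].round(1) if hasattr(s['force'],'round') else s['force'],np.round(s['moment'],2),(loc(q,np.array([s['position']]))*1e3).round(1),s['position'])
f=s['force']; c,n=np.cos(q[2]),np.sin(q[2]); print('F reader x,y',c*f[0]+n*f[1],-n*f[0]+c*f[1])
g=cv2.cvtColor(w['frame'],cv2.COLOR_RGB2GRAY).astype(int); h=cv2.cvtColor(w['frame'],cv2.COLOR_RGB2HSV)[:,:,1].astype(int)
def cross(a,o,t,up=True):
    i=np.nonzero((a[1:]>t)&(a[:-1]<=t))[0] if up else np.nonzero((a[1:]<t)&(a[:-1]>=t))[0]
    return [round(o+k+(t-a[k])/(a[k+1]-a[k]),2) for k in i]
print('tail',[cross(g[160:180,c],160,150) for c in(225,290)],'band',[cross(h[308:332,c],308,100)[:1]+cross(h[308:332,c],308,100,False)[:1] for c in(225,250,270)])
print('sides row180',cross(g[180,195:225],195,150),cross(g[180,300:325],300,150,False))
def L(p,z): return (loc(q,ray(w,p,z))*1e3).round(1).tolist()
t=cross(g[160:180,240],160,150)
if t: print('tail x',L([[240,t[0]]],.035))
l,r=cross(g[180,195:225],195,150),cross(g[180,300:325],300,150,False)
if l and r: print('sides',L([[l[0],180],[r[-1],180]],.035))
E
python3 chk.py
```

```text
13.2667 [-3.5  1.3  6.7] [ 0.27  0.62 -0.03] [[-38.8  -1.1]] [ 0.54748838 -0.33253957  0.04067305]
F reader x,y -3.700556998793547 0.12088300693906118
tail [[np.float64(169.31)], [np.float64(168.81)]] band [[np.float64(313.7), np.float64(325.56)], [np.float64(313.78), np.float64(325.82)], [np.float64(313.58), np.float64(325.42)]]
sides row180 [np.float64(205.14)] [np.float64(311.22)]
tail x [[-78.5, -9.9]]
sides [[-72.4, -29.4], [-72.3, 29.7]]
```

Emit:
play_rows:
  motion:
    - [[-0.0015,0,0,0,0,0],[-0.003,0,0,0,0,0],[-0.005,0,0,0,0,0],[-0.007,0,0,0,0,0],[-0.009,0,0,0,0,0],[-0.011,0,0,0,0,0],[-0.013,0,0,0,0,0],[-0.013,0,0,0,0,0]]

```text
time_s: 13.93
position: [0.5598, -0.3366, 0.0408]
tcp_rot: [[-0.949, 0.314, -0.002], [0.314, 0.949, 0.001], [0.002, 0.001, -1.0]]
force: [-3.6, 1.7, 7.3]
opening: 0.363
grasp_force: 30.0
```

```bash
python3 chk.py
```

```text
13.9833 [-3.7  0.6  6.1] [ 0.29  0.69 -0.  ] [[-25.7  -1.1]] [ 0.55985783 -0.33666306  0.04081636]
F reader x,y -3.7449453752753037 -0.6103441336350988
tail [[np.float64(169.24)], [np.float64(168.63)]] band [[np.float64(313.56), np.float64(316.85)], [np.float64(313.65), np.float64(316.66)], [np.float64(313.59), np.float64(316.81)]]
sides row180 [np.float64(202.38)] [np.float64(311.53), np.float64(314.25)]
tail x [[-67.0, -9.9]]
sides [[-59.3, -31.0], [-59.2, 31.3]]
```

Emit:
play_rows:
  motion:
    - [[-0.0005,0,0,0,0,0],[-0.001,0,0,0,0,0],[-0.0015,0,0,0,0,0],[-0.002,0,0,0,0,0],[-0.002,0,0,0,0,0]]

```text
time_s: 14.4
position: [0.5616, -0.3373, 0.0409]
tcp_rot: [[-0.949, 0.314, -0.002], [0.314, 0.949, 0.001], [0.002, 0.0, -1.0]]
force: [-4.0, 1.4, 6.8]
opening: 0.359
grasp_force: 30.0
```

Emit:
play_rows:
  motion:
    - [[-0.0005,0,0,0,0,0],[-0.001,0,0,0,0,0],[-0.001,0,0,0,0,0]]

```text
time_s: 14.65
position: [0.5622, -0.3375, 0.0408]
tcp_rot: [[-0.949, 0.314, -0.003], [0.314, 0.949, 0.001], [0.003, 0.0, -1.0]]
force: [-5.5, 1.1, 6.7]
opening: 0.359
grasp_force: 30.0
```

```bash
python3 chk.py
```

```text
14.7 [-4.3  0.8  8.8] [ 0.29  0.88 -0.02] [[-23.2  -1.2]] [ 0.56221644 -0.33751283  0.04079737]
F reader x,y -4.365283719590606 -0.6113618294745252
tail [[np.float64(161.64), np.float64(169.21)], [np.float64(162.31), np.float64(168.62)]] band [[], [], []]
sides row180 [np.float64(204.92)] [np.float64(313.37)]
tail x [[-67.1, -9.9]]
sides [[-56.7, -29.6], [-56.6, 30.8]]
```

Emit:
play_rows:
  motion:
    - [[-0.0005,0,0,0,0,0],[-0.001,0,0,0,0,0],[-0.0015,0,0,0,0,0],[-0.0015,0,0,0,0,0]]

```text
time_s: 15.03
position: [0.5623, -0.3375, 0.0407]
tcp_rot: [[-0.949, 0.314, -0.006], [0.314, 0.949, 0.003], [0.006, 0.001, -1.0]]
force: [-7.7, 2.7, 9.0]
opening: 0.363
grasp_force: 30.0
```

Emit:
play_rows:
  motion:
    - [[0,0,0.0005,0,0,0],[0,0,0.001,0,0,0],[0,0,0.001,0,0,0]]

```text
time_s: 15.28
position: [0.5622, -0.3375, 0.0406]
tcp_rot: [[-0.949, 0.314, -0.006], [0.314, 0.95, 0.003], [0.006, 0.001, -1.0]]
force: [-8.2, 2.3, 13.2]
opening: 0.357
grasp_force: 30.0
```

```bash
python3 chk.py
```

```text
15.3333 [-8.9  2.7 13.7] [ 0.48  1.44 -0.04] [[-23.2  -1.2]] [ 0.56225197 -0.33750753  0.04057311]
F reader x,y -9.263999945329902 -0.1920996647858737
tail [[np.float64(161.74), np.float64(169.22)], [np.float64(162.51), np.float64(168.65)]] band [[], [], []]
sides row180 [np.float64(205.1)] [np.float64(313.39)]
tail x [[-67.1, -9.9]]
sides [[-56.8, -29.5], [-56.7, 30.8]]
```

Emit:
play_rows:
  motion:
    - [[0.0003,0,0.0005,0,0,0],[0.0006,0,0.001,0,0,0],[0.0006,0,0.0012,0,0,0],[0.0006,0,0.0012,0,0,0]]

```text
time_s: 15.67
position: [0.5623, -0.3375, 0.0405]
tcp_rot: [[-0.949, 0.314, -0.004], [0.314, 0.949, 0.002], [0.005, 0.001, -1.0]]
force: [-8.4, 4.0, 17.5]
opening: 0.363
grasp_force: 30.0
```

```bash
python3 - <<'E'
exec(open('chk.py').read())
d=imaging.capture('scene')
a=cv2.resize(d['frame'][165:225,205:325,::-1],None,fx=4,fy=4,interpolation=cv2.INTER_CUBIC); b=cv2.resize(w['frame'][130:330,170:345,::-1],(315,360))
c=np.zeros((360,795,3),np.uint8); c[:240,:480]=a; c[:,480:]=b; cv2.imwrite('pics/c5.png',c)
print(np.round(s['tcp_rot'],4).tolist())
E
```

```text
15.7167 [-8.1  4.3 17.9] [ 0.63  1.59 -0.02] [[-23.2  -1.2]] [ 0.56224171 -0.33747759  0.04053055]
F reader x,y -9.066946002736943 1.506197865776015
tail [[np.float64(161.71), np.float64(169.21)], [np.float64(162.4), np.float64(168.65)]] band [[], [], []]
sides row180 [np.float64(205.1)] [np.float64(313.38)]
tail x [[-67.1, -9.9]]
sides [[-56.8, -29.5], [-56.7, 30.8]]
[[-0.9495, 0.3138, -0.0041], [0.3138, 0.9495, 0.0019], [0.0045, 0.0005, -1.0]]
```

View pics/c5.png

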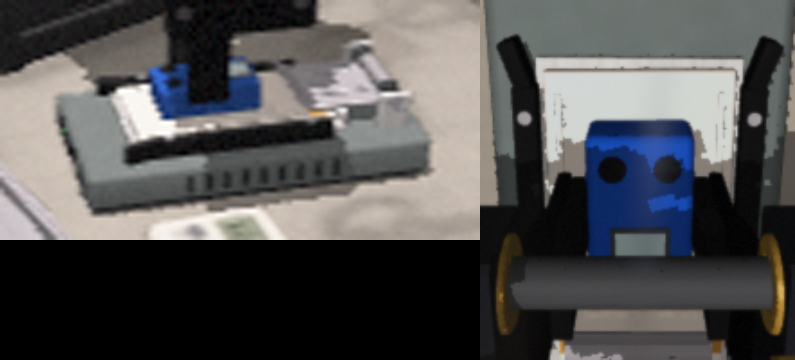

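The pictures show the cartridge between the rails (wrist-crop px 545–735) with its leading edge under a level clip. It is against the stop: TCP travel has ended with about 9 N back. It is pressed flat with about 18 N. Handing in.

```bash
python3 -c "
from rig import bot
print(bot.hand_in())"
```

```text
the job is handed in; nothing more can be done
None
```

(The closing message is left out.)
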